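# Unstack the tube racks into their trays

### The job

Three empty tube racks stand in a stack on the bench and a fourth stands by itself: take the stack apart and set each of the four racks in the shallow tray with the rim of its own colour, upright, flat on the tray's floor inside the rim, with its long side along the tray's. Tip no rack over, and do not knock over the two capped vials that stand among them.

Things in the scene. Friction and masses are not known exactly. Their poses are not given: they have to be found in the camera images.
- rack_yellow_center (a point): Centre of the loose yellow tube rack, half-way up: a plastic block with flat sides and round holes marked in its top and sides, 50 mm (own x, the way to grip it) by 160 mm (own y) by 48 mm high (own z, up), so its underside is 24 mm below this point; about 160 g. It stands on a thin pad (3 mm) on the table, either as the bottom of the stack of three (green on it, orange on top) or alone.
- tray_yellow: Fixed shallow tray with a yellow rim and a paler floor with a yellow stripe, the place of the yellow rack. Origin at its centre on the table top; its floor lies 3 mm above the table; inside 74 mm (own x) by 184 mm (own y), which leaves 12 mm all round the rack; the rim is 6 mm thick and its top 6 mm above the table.
- rack_blue_center (a point): Centre of the loose blue tube rack, half-way up: a plastic block with flat sides and round holes marked in its top and sides, 50 mm (own x, the way to grip it) by 160 mm (own y) by 48 mm high (own z, up), so its underside is 24 mm below this point; about 160 g. It stands on a thin pad (3 mm) on the table, either as the bottom of the stack of three (green on it, orange on top) or alone.
- tray_blue: Fixed shallow tray with a blue rim and a paler floor with a blue stripe, the place of the blue rack. Origin at its centre on the table top; its floor lies 3 mm above the table; inside 74 mm (own x) by 184 mm (own y), which leaves 12 mm all round the rack; the rim is 6 mm thick and its top 6 mm above the table.
- rack_green_center (a point): Centre of the loose green tube rack, half-way up: a plastic block with flat sides and round holes marked in its top and sides, 50 mm (own x, the way to grip it) by 120 mm (own y) by 48 mm high (own z, up), so its underside is 24 mm below this point; about 120 g. It starts as the middle of the stack of three.
- tray_green: Fixed shallow tray with a green rim and a paler floor with a green stripe, the place of the green rack. Origin at its centre on the table top; its floor lies 3 mm above the table; inside 74 mm (own x) by 144 mm (own y), which leaves 12 mm all round the rack; the rim is 6 mm thick and its top 6 mm above the table.
- rack_orange_center (a point): Centre of the loose orange tube rack, half-way up: a plastic block with flat sides and round holes marked in its top and sides, 50 mm (own x, the way to grip it) by 84 mm (own y) by 48 mm high (own z, up), so its underside is 24 mm below this point; about 85 g. It starts on top of the stack of three.
- tray_orange: Fixed shallow tray with an orange rim and a paler floor with an orange stripe, the place of the orange rack. Origin at its centre on the table top; its floor lies 3 mm above the table; inside 74 mm (own x) by 108 mm (own y), which leaves 12 mm all round the rack; the rim is 6 mm thick and its top 6 mm above the table.
- vial_red_center (a point): Centre of a loose standing white vial with a red cap, 25 mm in diameter and 48 mm high, a bystander between the trays and racks: it must stay standing.
- vial_violet_center (a point): Centre of a loose standing white vial with a violet cap, 25 mm in diameter and 48 mm high, a bystander between the trays and racks: it must stay standing.
Not all that is in view belongs to the job. Of the things that look like the part that bears rack_orange_center, the smaller one is meant.

How it is judged:
At the end, for the whole second after the job is handed in: Each rack lies flat in the tray of its own colour: its centre within 14 mm of the tray's centre along each of the tray's x and y, 24 to 30 mm above the table, its long side within 0.3 rad of the tray's, tilted under 0.05 rad, at rest (under 0.02 m/s) (x of rack_yellow_center in the frame of tray_yellow between -0.014 and 0.014 m and y of rack_yellow_center in the frame of tray_yellow between -0.014 and 0.014 m and z of rack_yellow_center in the frame of tray_yellow between 0.024 and 0.03 m and angle between the y axis of rack_yellow_center and the y axis of tray_yellow, either way round below 0.3 rad and angle between each of rack_yellow_center, rack_blue_center, rack_green_center, rack_orange_center's own z axis and vertical below 0.05 rad and linear speed of each of rack_yellow, rack_blue, rack_green, rack_orange below 0.02 m/s and x of rack_blue_center in the frame of tray_blue between -0.014 and 0.014 m and y of rack_blue_center in the frame of tray_blue between -0.014 and 0.014 m and z of rack_blue_center in the frame of tray_blue between 0.024 and 0.03 m and angle between the y axis of rack_blue_center and the y axis of tray_blue, either way round below 0.3 rad and x of rack_green_center in the frame of tray_green between -0.014 and 0.014 m and y of rack_green_center in the frame of tray_green between -0.014 and 0.014 m and z of rack_green_center in the frame of tray_green between 0.024 and 0.03 m and angle between the y axis of rack_green_center and the y axis of tray_green, either way round below 0.3 rad and x of rack_orange_center in the frame of tray_orange between -0.014 and 0.014 m and y of rack_orange_center in the frame of tray_orange between -0.014 and 0.014 m and z of rack_orange_center in the frame of tray_orange between 0.024 and 0.03 m and angle between the y axis of rack_orange_center and the y axis of tray_orange, either way round below 0.3 rad); the robot touches nothing.
It fails at once if the red vial is knocked over (angle between vial_red_center's own z axis and vertical above 0.6 rad).
It fails at once if the violet vial is knocked over (angle between vial_violet_center's own z axis and vertical above 0.6 rad).
It fails at once if a rack is tipped over (angle between any of rack_yellow_center, rack_blue_center, rack_green_center, rack_orange_center's own z axis and vertical above 0.6 rad).
It also fails if it takes over 120 s, if anything falls off the work surface, if the arm or the gripper's body presses on something with over 40 N, if the wrist force passes 120 N, or if a joint passes its speed limit or range.

### The arm

A 7-joint arm with a two-finger parallel gripper is mounted at the origin on the work surface. World frame = base frame: x ahead of the robot, y to its left, z up, the work surface at z = 0. Lengths are in m, angles in rad, forces in N, time in s.
With the tool pointing down it reaches from about 0.35 to 0.9 m from the base axis. Payload 8.1 kg.
Tool frame: the origin (TCP) lies at the centre of the arm's flange, where the gripper is bolted on; the fingertips stand 178 mm ahead of it and the grasp point (between the pads) lies 159 mm ahead of it; z points along the fingers, y is the line along which they close (so a half turn about z gives the same grasp; the last joint's range is limited). The gripper opens to 92 mm and grips with 3 to 60 N. Pads are 19 mm wide; open, the fingers measure 130 mm over their backs; the gripper's body (75 mm by 190 mm) begins 47 mm behind the grasp point.
Start: joints at [-1.368, 0.434, 0.025, 1.573, -0.012, 1.134, -0.075], TCP at [0.188, 0.596, 0.405] pointing down, gripper open.
Joint ranges: [-2.62, 2.62], [-0.44, 2.09], [-1.27, 1.32], [0.08, 2.57], [-1.32, 4.46], [0.12, 2], [-2.74, 2.74]. Speed limits (rad/s): [2.22, 2.22, 3.01, 3.01, 3.14, 3.14, 3.14].

### API

Orientations are given as a rotation vector (axis times angle).
In Python, from cell import arm gives the robot as it stands. The module is installed in compiled form; this text tells all that it offers.
- The arm moves only by the shell command python3 -m inch 'ROWS' [FORCE]. ROWS is text: rows parted by semicolons, each of 5 numbers parted by spaces: the shift along the tool's x, y, z in m, then the turn about the tool's z in rad, then the finger opening in m, from 0 to 0.0918. In form: x y z roll fingers; .... A call has 1 to 5 rows; each row is the pose to reach, as a shift and turn from the pose commanded when the call began, along the tool's axes at that moment; what a row does not reach only later rows make up. A row lasts 1/10 s, in which the tool goes at most 50 mm and 8.59 degrees, less where a joint would pass 70% of its speed; a pose out of reach is approached as far as the arm can. A call with a gripper value outside its range is refused whole. The fingers move at their own pace and stop on an object; FORCE is the grip in N (left out, the last holds). Time passes only in rows, so rows that repeat a pose let the fingers close. It gives the time, the measured TCP pose, the force, the opening and the grip force at its end, in the units of the state.
- arm.observe(): the state, without advancing time (a new reading comes with each control period).
- arm.get_image(name): name is "scene" or "top" or "wrist"; returns the picture (420x560x3 uint8, red, green, blue); there is no depth.
- arm.get_calibration(name): a dict with "intrinsics" (3x3 intrinsics, pixels), "pose" (4x4, takes a point from camera to world coordinates). Camera axes: x right, y up, looking along -z (the intrinsics and any distortion apply to the point x, -y, -z); pixel columns grow to the right and rows downward; lengths in m; the calibration is good to about 2 mm. The wrist camera is an equidistant fisheye: a pixel r from the principal point sees the ray r / f radians off the axis. A picture is of the moment at which its call begins: read the wrist's pose just before it. get_calibration takes no time and is no camera call; for the wrist camera it gives the pose at the moment of the call.
- arm.sign_off(): hands the job in; it is judged then, once.
Trained networks look in the newest picture that a camera, given by its name, has taken for a name from the list of things; names that differ only in an ending like _2 or _b are one class to them, and where a whole thing is asked for, a point or a joint stands for the part that bears it (a point fixed in the world has none). Each returns a list of dicts, best first, with "conf" (0 to 1); they miss things now and then, are a little off and sometimes report something else, mostly with a low value. They report only what shows in the picture. A call takes as long as a camera call. They do not tell look-alikes from the thing itself.
- arm.look_for(camera, query): "point" ([row, column] in pixels, amid what is visible of it).
- arm.silhouettes(camera, query): "region" (420x560 bool, what is visible of it) and "point" ([row, column] in pixels, amid what is visible of it).
- arm.place_of(camera, query): "point" ([row, column] in pixels: a listed point, or the origin of a listed thing).
The state is a dict: "clock": time; "joints": joint angles; "dq": joint speeds; "joint_efforts": joint torques, N m; "position": TCP position; "ee_rot": TCP orientation; "force": force on the tool from outside, world axes, zero at the start; "ft_torque": the same for the moment, N m; "width": opening from 0.0 (shut) to 1.0 (fully open); "gripper_force": force on a finger pad.
Only numpy, scipy, OpenCV 4.12 (cv2) and the standard library are available. Lean on these libraries where they do the work, as an engineer would, in place of code of your own. Each camera call takes 0.05 s, during which the arm holds its last target. There are 200 camera calls.

## Working session

There is one attempt and no reset: what is moved stays moved. The work goes in short steps, Python scripts to look and compute and a shell command to move; the robot and the scene stay as the last step left them, time stands still between calls to the robot, and variables do not carry over. Pictures are saved under pics/ and viewed, at most 14 in all, crops included, and the job is handed in when it is done.

```bash
mkdir -p pics; cat > h.py <<'E'
import numpy as np, cv2
from cell import arm
from scipy.spatial.transform import Rotation as R
def snap(cam,name):
    im=arm.get_image(cam); cv2.imwrite('pics/'+name,im[:,:,::-1]); return im
def toworld(cam,pt,z):
    c=arm.get_calibration(cam); K=np.array(c['intrinsics']); T=np.array(c['pose'])
    u=(pt[1]-K[0,2])/K[0,0]; v=(pt[0]-K[1,2])/K[1,1]
    if cam=='wrist':
        r=np.hypot(u,v); s=np.sin(r)/r if r>1e-9 else 1.; d=np.array([u*s,-v*s,-np.cos(r)])
    else: d=np.array([u,-v,-1.])
    d=T[:3,:3]@d; o=T[:3,3]
    return o+d*(z-o[2])/d[2]
E
python3 - <<'E'
from h import *
s=arm.observe(); print({k:np.round(s[k],3) for k in ('clock','position','ee_rot','width')})
print(R.from_rotvec(s['ee_rot']).as_matrix().round(3))
for c in('top','scene'):
    snap(c,c+'0.png'); k=arm.get_calibration(c); print(np.round(k['intrinsics'],1),np.round(k['pose'],3))
    for n,z in (('rack_yellow_center',.027),('rack_blue_center',.027),('rack_green_center',.075),('rack_orange_center',.123),('tray_yellow',0),('tray_blue',0),('tray_green',0),('tray_orange',0),('vial_red_center',.024),('vial_violet_center',.024)):
        for q in arm.place_of(c,n)[:3]: print(c,n,round(q['conf'],2),np.round(q['point']),toworld(c,q['point'],z).round(3))
E
```

```text
{'clock': np.float64(0.0), 'position': array([0.188, 0.596, 0.404]), 'ee_rot': array([-4.790e-01, -3.105e+00,  2.000e-03]), 'width': np.float64(1.001)}
[[-0.954  0.301 -0.   ]
 [ 0.301  0.954 -0.002]
 [-0.    -0.002 -1.   ]]
[[502.1   0.  279.1]
 [  0.  502.1 208.8]
 [  0.    0.    1. ]] [[ 0.013  0.994 -0.105  0.425]
 [-1.     0.012 -0.009 -0.106]
 [-0.008  0.105  0.994  1.42 ]
 [ 0.     0.     0.     1.   ]]
top rack_blue_center 0.91 [178. 329.] [ 0.66  -0.233  0.027]
top rack_green_center 0.52 [177. 163.] [0.65  0.223 0.075]
top rack_orange_center 0.67 [260. 408.] [ 0.435 -0.427  0.123]
top rack_orange_center 0.63 [253. 336.] [ 0.45  -0.243  0.123]
top tray_yellow 0.69 [249. 247.] [ 0.459 -0.003  0.   ]
top tray_blue 0.69 [250. 167.] [0.453 0.222 0.   ]
top tray_green 0.58 [178. 164.] [0.661 0.238 0.   ]
top tray_orange 0.81 [180. 247.] [0.657 0.001 0.   ]
top vial_red_center 0.39 [215. 199.] [0.553 0.131 0.024]
top vial_violet_center 0.46 [212. 288.] [ 0.563 -0.119  0.024]
[[443.9   0.  278.8]
 [  0.  443.9 205.2]
 [  0.    0.    1. ]] [[ 0.41  -0.501  0.762  1.27 ]
 [ 0.912  0.2
[... 170 characters left out ...]
.67 [256. 342.] [ 0.678 -0.007  0.027]
scene rack_blue_center 0.6 [285. 239.] [ 0.669 -0.228  0.027]
scene rack_green_center 0.79 [209. 204.] [ 0.459 -0.23   0.075]
scene rack_orange_center 0.63 [190. 202.] [ 0.458 -0.231  0.123]
scene rack_orange_center 0.55 [242. 105.] [ 0.555 -0.441  0.123]
scene tray_yellow 0.76 [213. 295.] [ 0.461 -0.009  0.   ]
scene tray_blue 0.91 [191. 374.] [0.463 0.222 0.   ]
scene tray_green 0.77 [234. 427.] [0.669 0.226 0.   ]
scene tray_orange 0.67 [257. 343.] [0.656 0.011 0.   ]
scene vial_red_center 0.57 [216. 366.] [0.577 0.119 0.024]
scene vial_violet_center 0.75 [190. 374.] [0.486 0.202 0.024]
scene vial_violet_center 0.61 [238. 273.] [ 0.559 -0.11   0.024]
```

View pics/top0.png

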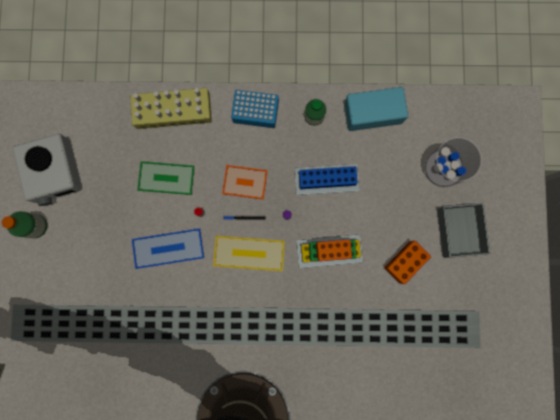

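View pics/scene0.png

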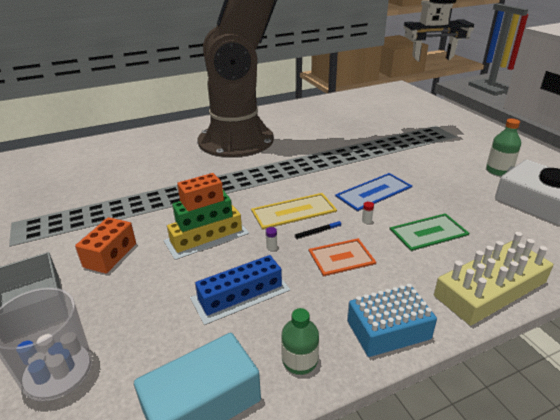

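The stack is yellow, green, orange at about (253,336) in the top view. Blue stands alone at (178,329). The larger loose orange block at (262,408) is the decoy. Next I'll fit the poses.

```bash
cat >> h.py <<'E'
from scipy.optimize import minimize
HUE={'yellow':(20,34),'blue':(105,125),'green':(45,80),'orange':(4,15)}
SZ={'yellow':.16,'blue':.16,'green':.12,'orange':.084}
def project(cam,P):
    c=arm.get_calibration(cam); K=np.array(c['intrinsics']); T=np.array(c['pose'])
    p=(np.asarray(P)-T[:3,3])@T[:3,:3]; x,y,z=p[:,0],-p[:,1],-p[:,2]
    if cam=='wrist':
        rr=np.hypot(x,y)+1e-12; th=np.arctan2(rr,z); a,b=th*x/rr,th*y/rr
    else: a,b=x/z,y/z
    return np.stack([K[0,0]*a+K[0,2],K[1,1]*b+K[1,2]],1)
def box(x,y,yaw,z0,z1,wx,wy):
    P=np.array([[sx*wx/2,sy*wy/2,z] for z in(z0,z1) for sx in(-1,1) for sy in(-1,1)])
    c,s=np.cos(yaw),np.sin(yaw); P[:,:2]=P[:,:2]@np.array([[c,s],[-s,c]]); return P+[x,y,0]
def mask(im,col,ctr,rad,smin=90,vmin=60):
    h=cv2.cvtColor(im,cv2.COLOR_RGB2HSV); lo,hi=HUE[col]
    m=cv2.inRange(h,(lo,smin,vmin),(hi,255,255)); r=np.zeros_like(m)
    cv2.circle(r,(int(ctr[0]),int(ctr[1])),int(rad),255,-1); return m&r
def fit(cam,im,col,x,y,yaw,z0,z1,wx,wy,rad=None,smin=90,vmin=60):
    """fit hull of box to hull of the colour mask; returns x,y,yaw, 1-IoU"""
    q=project(cam,box(x,y,yaw,z0,z1,wx,wy)); c=q.mean(0)
    m=mask(im,col,c,rad or 1.25*np.linalg.norm(q-c,axis=1).max(),smin,vmin)
    n,lab,st,_=cv2.connectedComponentsWithStats(m)
    for i in range(1,n):
        if st[i,4]<6: m[lab==i]=0
    S=8; hm=cv2.convexHull(cv2.findNonZero(m)).astype(np.float32)
    def cost(p):
        hb=cv2.convexHull(project(cam,box(p[0],p[1],p[2],z0,z1,wx,wy)).astype(np.float32))
        I=cv2.intersectConvexConvex(hm,hb)[0]; return 1-I/(cv2.contourArea(hm)+cv2.contourArea(hb)-I)
    sx=np.array([[0,0,0],[.015,0,0],[0,.015,0],[0,0,.15]])
    r=minimize(cost,[x,y,yaw],method='Nelder-Mead',options=dict(initial_simplex=sx+[x,y,yaw],xatol=1e-4,fatol=1e-5))
    return r.x.round(4),round(r.fun,3)
TR={'yellow':(.459,-.003),'blue':(.455,.222),'green':(.663,.235),'orange':(.657,.002)}
E
python3 - <<'E'
from h import *
for cam in('top','scene'):
    im=cv2.imread(f'pics/{cam}0.png')[:,:,::-1].copy()
    for c in SZ: print(cam,'tray',c,fit(cam,im,c,*TR[c],0,0,.006,.086,SZ[c]+.036))
    print(cam,'blue',fit(cam,im,'blue',.66,-.233,0,.003,.051,.05,.16,smin=120))
    for c,z in(('yellow',.003),('green',.051),('orange',.099)): print(cam,c,fit(cam,im,c,.458,-.235,0,z,z+.048,.05,SZ[c]))
    for n in('red','violet'): print(n,[ (toworld(cam,q['point'],.024).round(3),round(q['conf'],2)) for q in arm.place_of(cam,f'vial_{n}_center')[:2]])
E
```

```text
top tray yellow (array([ 0.4485, -0.0083, -0.0563]), np.float64(0.028))
top tray blue (array([0.4597, 0.2204, 0.1651]), np.float64(0.032))
top tray green (array([ 0.6611,  0.2334, -0.0806]), np.float64(0.062))
top tray orange (array([ 0.6517,  0.0072, -0.1132]), np.float64(0.032))
top blue (array([ 0.6624, -0.2254,  0.1264]), np.float64(0.133))
top yellow (array([ 0.4565, -0.2341,  0.0876]), np.float64(0.062))
top green (array([ 0.4584, -0.2334,  0.0647]), np.float64(0.087))
top orange (array([ 0.4573, -0.2339,  0.093 ]), np.float64(0.06))
red [(array([0.553, 0.131, 0.024]), 0.39)]
violet [(array([ 0.563, -0.119,  0.024]), 0.46)]
scene tray yellow (array([ 0.4498, -0.0078, -0.0555]), np.float64(0.03))
scene tray blue (array([0.4714, 0.2062, 0.2576]), np.float64(0.241))
scene tray green (array([ 0.6616,  0.2363, -0.0783]), np.float64(0.071))
scene tray orange (array([ 0.653 ,  0.0079, -0.1228]), np.float64(0.028))
scene blue (array([ 0.6613, -0.225 ,  0.0789]), np.float64(0.09))
scene yellow (array([ 0.4578, -0.2332,  0.1065]), np.float64(0.082))
scene green (array([ 0.4615, -0.2348, -0.0485]), np.float64(0.093))
scene orange (array([ 0.4578, -0.2344,  0.0614]), np.float64(0.063))
red [(array([0.577, 0.119, 0.024]), 0.57)]
violet [(array([0.486, 0.202, 0.024]), 0.75), (array([ 0.559, -0.11 ,  0.024]), 0.61)]
```

```bash
python3 -m inch '0 0 0 0.15 0.0918;0 0 0 0.3 0.0918;0 0 0 0.45 0.0918;0 0 0 0.6 0.0918;0 0 0 0.75 0.0918' 30; python3 -m inch '0 0 0 0.15 0.0918;0 0 0 0.3 0.0918;0 0 0 0.45 0.0918;0 0 0 0.5 0.0918;0 0 0 0.5 0.0918'
```

```text
clock: 1.8
position: [0.1882, 0.596, 0.4048]
ee_rot: [-1.591, -2.709, -0.0]
force: [-0.3, -0.5, -0.2]
width: 0.999
gripper_force: 0.0
clock: 2.3
position: [0.188, 0.5961, 0.4047]
ee_rot: [2.205, 2.237, 0.0]
force: [0.1, -0.6, 0.6]
width: 1.001
gripper_force: 0.0
```

```bash
cat > go.py <<'E'
import sys
from h import *
x,y,zg,yaw=map(float,sys.argv[1:5]); s=arm.observe(); M=R.from_rotvec(s['ee_rot']).as_matrix()
d=M.T@(np.array([x,y,zg+.159])-s['position']); a=np.arctan2(M[1,1],M[0,1])
roll=-((yaw-a+np.pi/2)%np.pi-np.pi/2)
print('shift',d.round(4),'roll',round(roll,3),'tilt',round(float(M[2,2]),4),'j',np.round(s['joints'],2))
E
python3 go.py .4575 -.234 .25 .087
```

```text
shift [-0.8339  0.2574 -0.0042] roll -0.073 tilt -1.0 j [-1.56  0.44  0.31  1.59 -0.14  1.13 -1.2 ]
```

```bash
python3 -m inch '0 0.05 0 0 0.0918;-0.02 0.1 0 0 0.0918;-0.05 0.15 0 -0.03 0.0918;-0.1 0.2 0 -0.073 0.0918;-0.15 0.257 0 -0.073 0.0918'; python3 go.py .4575 -.234 .25 .087
```

```text
clock: 2.8
position: [0.4048, 0.4867, 0.4047]
ee_rot: [2.117, 2.321, 0.0]
force: [-0.1, 0.5, 0.5]
width: 1.0
gripper_force: 0.0
shift [-0.7225 -0.0135 -0.0044] roll 0.005 tilt -1.0 j [-1.19  0.46  0.33  1.57 -0.16  1.14 -0.73]
```

```bash
for i in 1; do python3 -m inch '-0.25 0 0 0 0.0918;-0.25 0 0 0 0.0918;-0.25 0 0 0 0.0918;-0.25 0 0 0 0.0918;-0.25 0 0 0 0.0918';python3 -m inch '-0.25 0 0 0 0.0918;-0.25 0 0 0 0.0918;-0.25 0 0 0 0.0918;-0.25 0 0 0 0.0918;-0.25 0 0 0 0.0918';python3 -m inch '-0.18 0 0 0 0.0918;-0.18 0 0 0 0.0918;-0.18 0 0 0 0.0918;-0.18 0 0 0 0.0918;-0.18 0 0 0 0.0918'; done | grep pos;  python3 go.py .4575 -.234 .25 .087
```

```text
position: [0.4252, 0.2369, 0.4049]
position: [0.4469, -0.0121, 0.4051]
position: [0.4624, -0.194, 0.4052]
shift [-0.0395 -0.0082 -0.0037] roll -0.004 tilt -1.0 j [-0.26  0.26  0.69  1.91 -0.19  1.04  0.59]
```

```bash
python3 -m inch '-0.04 -0.008 0 0 0.0918;-0.04 -0.008 0 0 0.0918;-0.04 -0.008 0 0 0.0918' | grep pos; python3 - <<'E'
from h import *
im=snap('wrist','w1.png')
for c,z in(('yellow',.003),('green',.051),('orange',.099)): print(c,fit('wrist',im,c,.458,-.234,.087,z,z+.048,.05,SZ[c]))
E
python3 go.py .4575 -.234 .125 .087
```

```text
position: [0.4584, -0.2299, 0.4047]
yellow (array([ 0.4579, -0.2348,  0.0907]), np.float64(0.846))
green (array([ 0.4606, -0.2354,  0.0671]), np.float64(0.809))
orange (array([ 0.4582, -0.2349,  0.0909]), np.float64(0.041))
shift [-0.005  -0.0016  0.1206] roll 0.002 tilt -1.0 j [-0.19  0.28  0.7   1.88 -0.21  1.05  0.69]
```

View pics/w1.png

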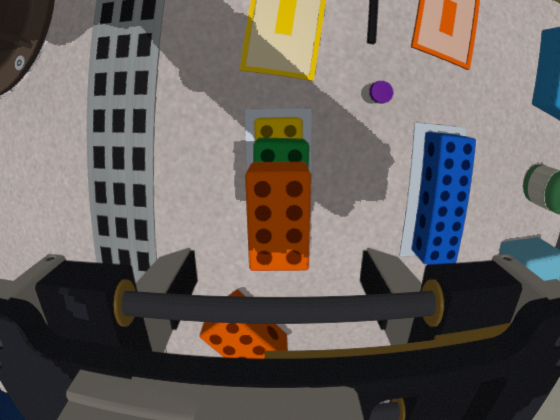

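The wrist view shows orange on top, centred between the fingers (278,215), so I'll descend and grip.

```bash
python3 -m inch '-0.005 -0.001 0.04 0 0.0918;-0.005 -0.001 0.07 0 0.0918;-0.005 -0.001 0.1 0 0.0918;-0.005 -0.001 0.12 0 0.0918;-0.005 -0.001 0.12 0 0.0918'; python3 -m inch '0 0 0 0 0.04;0 0 0 0 0.04;0 0 0 0 0.04;0 0 0 0 0.04;0 0 0 0 0.04' 25;python3 -m inch '0 0 -0.01 0 0.04;0 0 -0.03 0 0.04;0 0 -0.06 0 0.04;0 0 -0.1 0 0.04;0 0 -0.12 0 0.04';python3 go.py .6525 .0075 .25 -.118
```

```text
clock: 5.15
position: [0.4576, -0.2327, 0.2825]
ee_rot: [-2.115, -2.316, 0.002]
force: [0.2, 0.2, 0.4]
width: 0.998
gripper_force: 0.0
clock: 5.65
position: [0.4581, -0.235, 0.2852]
ee_rot: [2.121, 2.316, 0.001]
force: [-0.5, -0.3, 0.1]
width: 0.611
gripper_force: 0.0
clock: 6.15
position: [0.458, -0.2358, 0.4082]
ee_rot: [2.121, 2.314, 0.002]
force: [0.1, 0.0, -1.4]
width: 0.543
gripper_force: 25.0
shift [ 0.2255  0.2149 -0.0005] roll 0.205 tilt -1.0 j [-0.19  0.28  0.71  1.88 -0.21  1.06  0.7 ]
```

```bash
python3 -m inch '0.225 0.215 0 0.15 0.04;0.225 0.215 0 0.205 0.04;0.225 0.215 0 0.205 0.04;0.225 0.215 0 0.205 0.04;0.225 0.215 0 0.205 0.04' |grep pos; python3 -m inch '0.1 0.1 0 0 0.04;0.1 0.1 0 0 0.04' |grep pos;python3 go.py .6525 .0075 .25 -.118; python3 - <<'E'
from h import *
im=snap('scene','s2.png')
E
```

```text
position: [0.6149, -0.0381, 0.4056]
position: [0.6935, 0.0241, 0.4056]
shift [-0.0212 -0.0388 -0.0034] roll 0.002 tilt -1.0 j [-0.49  0.61  0.65  1.42 -0.37  1.24  0.08]
```

View pics/s2.png

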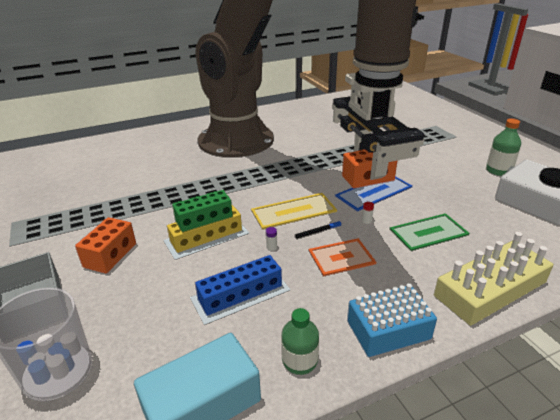

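Green stayed put and orange is held. I'll correct to the tray and lower.

```bash
python3 -m inch '-0.021 -0.039 0 0 0.04;-0.021 -0.039 0 0 0.04;-0.021 -0.039 0 0 0.04;-0.021 -0.039 0 0 0.04' |grep pos; python3 - <<'E'
from h import *
im=snap('wrist','w3.png'); s=arm.observe(); zg=s['position'][2]-.159
for b in (.024,.030,.036,.042): print(b,fit('wrist',im,'orange',s['position'][0],s['position'][1],-.118,zg-b,zg-b+.048,.05,.084))
E
python3 go.py .6525 .0075 .05 -.118
```

```text
position: [0.6516, 0.0059, 0.4056]
0.024 (array([ 0.6517,  0.0247, -0.1001]), np.float64(0.169))
0.03 (array([ 0.6522,  0.0193, -0.1072]), np.float64(0.147))
0.036 (array([ 0.6522,  0.014 , -0.1138]), np.float64(0.144))
0.042 (array([ 0.6523,  0.0113, -0.1049]), np.float64(0.195))
shift [0.0014 0.0003 0.1965] roll 0.001 tilt -1.0 j [-0.51  0.53  0.67  1.54 -0.35  1.19  0.1 ]
```

View pics/w3.png

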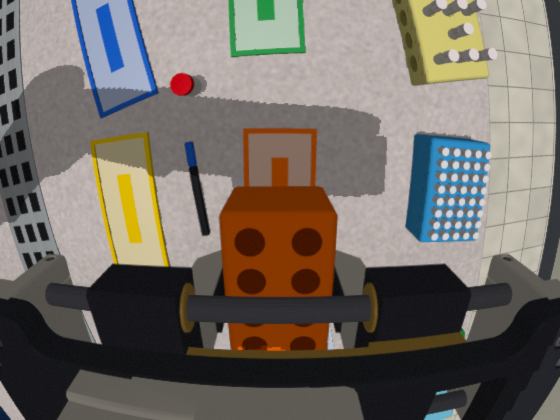

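Orange is held squarely, in line with the tray at (280,165).

```bash
python3 -m inch '0.001 0 0.05 0 0.04;0.001 0 0.1 0 0.04;0.001 0 0.15 0 0.04;0.001 0 0.19 0 0.04;0.001 0 0.196 0 0.04'|egrep 'pos|force'; python3 -m inch '0 0 0.004 0 0.04;0 0 0.008 0 0.04;0 0 0.008 0 0.04'|egrep 'pos|force'; python3 -m inch '0 0 0.003 0 0.04;0 0 0.006 0 0.04;0 0 0.006 0 0.04'|egrep 'pos|force'
```

```text
position: [0.65, 0.0075, 0.2041]
force: [-0.5, -1.2, -0.6]
gripper_force: 25.0
position: [0.6524, 0.0067, 0.2025]
force: [-0.5, -0.1, -0.4]
gripper_force: 25.0
position: [0.6521, 0.0068, 0.1959]
force: [0.2, 0.5, 5.3]
gripper_force: 25.0
```

```bash
python3 -m inch '0 0 0 0 0.0918;0 0 0 0 0.0918;0 0 0 0 0.0918;0 0 0 0 0.0918;0 0 0 0 0.0918'|egrep 'pos|wid|force'; python3 -m inch '0 0 -0.04 0 0.0918;0 0 -0.09 0 0.0918;0 0 -0.14 0 0.0918;0 0 -0.19 0 0.0918;0 0 -0.2 0 0.0918'|egrep 'pos|wid';  python3 - <<'E'
from h import *
im=snap('wrist','w4.png')
print(fit('wrist',im,'orange',.652,.0075,-.118,.003,.051,.05,.084,rad=60))
im=snap('top','t4.png')
print(fit('top',im,'orange',.652,.0075,-.118,.0,.006,.086,.12))
E
python3 go.py .4585 -.2345 .25 .075
```

```text
position: [0.6515, 0.0068, 0.1947]
force: [-0.0, 0.8, -0.3]
width: 0.928
gripper_force: 0.0
position: [0.6526, 0.0058, 0.4011]
width: 1.002
(array([ 0.6538,  0.0246, -0.1174]), np.float64(0.44))
(array([ 0.6523,  0.0056, -0.1429]), np.float64(0.543))
shift [-0.2619 -0.1639 -0.0131] roll -0.192 tilt -1.0 j [-0.51  0.54  0.67  1.55 -0.35  1.17  0.11]
```

View pics/w4.png

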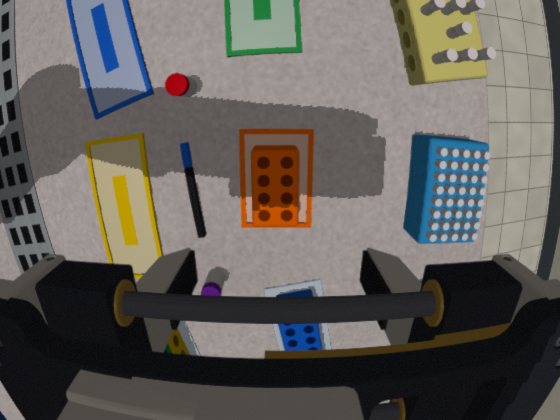

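Orange sits inside its tray at (277,185). Green is next.

```bash
python3 -m inch '-0.2 -0.125 0 -0.15 0.0918;-0.2 -0.125 0 -0.192 0.0918;-0.2 -0.125 0 -0.192 0.0918;-0.2 -0.125 0 -0.192 0.0918;-0.2 -0.125 0 -0.192 0.0918' |grep pos; python3 go.py .4585 -.2345 .25 .075
```

```text
position: [0.501, -0.1793, 0.3928]
shift [-0.0519 -0.0465 -0.0161] roll -0.002 tilt -1.0 j [-0.27  0.33  0.68  1.85 -0.24  1.04  0.58]
```

```bash
python3 -m inch '-0.052 -0.046 -0.015 0 0.0918;-0.052 -0.046 -0.015 0 0.0918;-0.052 -0.046 -0.015 0 0.0918;-0.052 -0.046 -0.015 0 0.0918' |grep pos; python3 - <<'E'
from h import *
im=snap('wrist','w5.png')
for h in(.4,):print(fit('wrist',im,'green',.4585,-.2345,.08,.051,.099,.05,.12,rad=90))
for c in('top','scene'):
  im=snap(c,c+'5.png'); print(fit(c,im,'green',.4585,-.2345,.08,.051,.099,.05,.12)) 
E
python3 go.py .4585 -.2345 .078 .075
```

```text
position: [0.4618, -0.232, 0.4083]
(array([ 0.4598, -0.2361,  0.0773]), np.float64(0.043))
(array([ 0.467 , -0.1553,  0.3134]), np.float64(0.919))
(array([ 0.4611, -0.2345, -0.0379]), np.float64(0.089))
shift [-0.0032 -0.0042  0.1716] roll 0.002 tilt -1.0 j [-0.19  0.29  0.71  1.87 -0.21  1.06  0.68]
```

```bash
python3 -m inch '-0.004 -0.003 0.05 0 0.0918;-0.004 -0.003 0.1 0 0.0918;-0.004 -0.003 0.14 0 0.0918;-0.004 -0.003 0.17 0 0.0918;-0.004 -0.003 0.172 0 0.0918'|egrep 'pos|force'; python3 -m inch '0 0 0 0 0.06;0 0 0 0 0.06;0 0 0 0 0.04;0 0 0 0 0.04;0 0 0 0 0.04' 25|egrep 'pos|wid';python3 -m inch '0 0 0 0 0.04;0 0 0 0 0.04;0 0 0 0 0.04'|egrep 'pos|wid|force'
```

```text
position: [0.4585, -0.235, 0.234]
force: [0.0, 0.4, 0.7]
gripper_force: 0.0
position: [0.4596, -0.2368, 0.2385]
width: 0.616
position: [0.4595, -0.2368, 0.2382]
force: [0.0, 1.7, 6.9]
width: 0.546
gripper_force: 24.9
```

```bash
python3 -m inch '0 0 -0.01 0 0.04;0 0 -0.04 0 0.04;0 0 -0.08 0 0.04;0 0 -0.12 0 0.04;0 0 -0.17 0 0.04'|egrep 'pos|force'; python3 go.py .6613 .235 .25 -.08
```

```text
position: [0.4585, -0.2365, 0.4089]
force: [2.2, 0.5, -2.3]
gripper_force: 24.9
shift [ 0.4552  0.2373 -0.0005] roll 0.154 tilt -1.0 j [-0.2   0.29  0.73  1.87 -0.22  1.06  0.69]
```

```bash
python3 -m inch '0.22 0.115 0 0 0.04;0.22 0.115 0 0 0.04;0.22 0.115 0 0 0.04;0.22 0.115 0 0 0.04;0.22 0.115 0 0 0.04' |grep pos;python3 -m inch '0.22 0.115 0 0.14 0.04;0.22 0.115 0 0.15 0.04;0.22 0.115 0 0.15 0.04;0.22 0.115 0 0.154 0.04;0.22 0.115 0 0.154 0.04' |grep pos; python3 go.py .6613 .235 .25 -.08;  python3 - <<'E'
from h import *
im=snap('scene','s6.png')
E
```

```text
position: [0.5577, -0.0068, 0.4083]
position: [0.6559, 0.2214, 0.4081]
shift [ 0.014   0.0043 -0.0009] roll 0.001 tilt -1.0 j [-0.77  0.6   0.62  1.42 -0.35  1.24 -0.19]
```

View pics/s6.png

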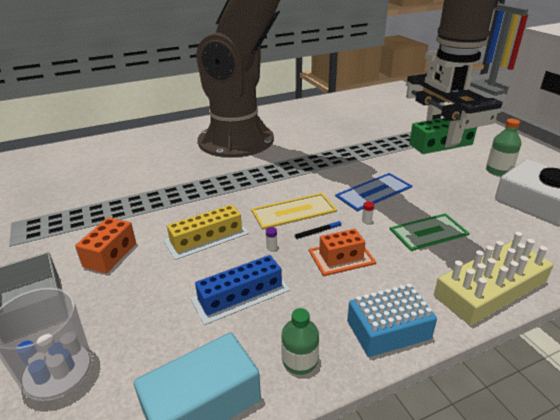

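Green is held over its tray, yellow is still on its pad, and orange is in its tray.

```bash
python3 -m inch '0.012 0.004 0.04 0 0.04;0.012 0.004 0.09 0 0.04;0.012 0.004 0.14 0 0.04;0.012 0.004 0.18 0 0.04;0.012 0.004 0.205 0 0.04'|egrep 'pos|force'; python3 -m inch '0 0 0.004 0 0.04;0 0 0.009 0 0.04;0 0 0.009 0 0.04'|egrep 'pos|force'; python3 -m inch '0 0 0.003 0 0.04;0 0 0.004 0 0.04;0 0 0.004 0 0.04'|egrep 'pos|force'
```

```text
position: [0.6592, 0.2306, 0.1993]
force: [0.4, 0.5, -1.7]
gripper_force: 24.9
position: [0.6612, 0.2309, 0.195]
force: [0.1, -0.3, -0.9]
gripper_force: 24.9
position: [0.6608, 0.231, 0.1904]
force: [-0.5, 0.2, -2.1]
gripper_force: 24.9
```

```bash
python3 -m inch '0.003 0 0 0 0.04;0.003 0 0.002 0 0.04;0.003 0 0.002 0 0.04'|egrep 'pos|force'; python3 -m inch '0 0 0 0 0.0918;0 0 0 0 0.0918;0 0 0 0 0.0918;0 0 0 0 0.0918;0 0 0 0 0.0918'|egrep 'pos|wid|force'; python3 -m inch '0 0 -0.04 0 0.0918;0 0 -0.09 0 0.0918;0 0 -0.14 0 0.0918;0 0 -0.19 0 0.0918;0 0 -0.21 0 0.0918'|egrep 'pos|wid';  python3 go.py .4575 -.2345 .25 .09
```

```text
position: [0.6612, 0.2337, 0.1902]
force: [-7.3, -2.2, 19.0]
gripper_force: 25.0
position: [0.6609, 0.2339, 0.1875]
force: [-0.3, -0.8, -0.8]
width: 0.928
gripper_force: 0.0
position: [0.6618, 0.2333, 0.4035]
width: 0.998
shift [-0.4826 -0.1665 -0.0079] roll -0.17 tilt -1.0 j [-0.77  0.61  0.62  1.4  -0.36  1.24 -0.2 ]
```

```bash
python3 -m inch '-0.23 -0.08 0 0 0.0918;-0.23 -0.08 0 0 0.0918;-0.23 -0.08 0 0 0.0918;-0.23 -0.08 0 0 0.0918;-0.23 -0.08 0 0 0.0918' |grep pos;python3 -m inch '-0.23 -0.08 0 -0.15 0.0918;-0.23 -0.08 0 -0.17 0.0918;-0.23 -0.08 0 -0.17 0.0918;-0.23 -0.08 0 -0.17 0.0918;-0.23 -0.08 0 -0.17 0.0918' |grep pos; python3 go.py .4575 -.2345 .25 .09
```

```text
position: [0.5616, 0.0084, 0.3979]
position: [0.4635, -0.2144, 0.398]
shift [-0.0195 -0.0077 -0.011 ] roll -0.0 tilt -1.0 j [-0.23  0.29  0.71  1.9  -0.22  1.03  0.67]
```

```bash
python3 -m inch '-0.018 -0.006 0 0 0.0918;-0.018 -0.006 0 0 0.0918;-0.018 -0.006 0 0 0.0918' |grep pos; python3 - <<'E'
from h import *
im=snap('wrist','w7.png')
print(fit('wrist',im,'yellow',.4585,-.2345,.09,.003,.051,.05,.16,rad=85))
for c in('top','scene'):
  im=snap(c,c+'7.png'); print(fit(c,im,'green',.661,.2355,-.08,.003,.051,.05,.12,rad=30 if c=='top' else 45))
  if c=='scene': print(fit(c,im,'yellow',.4575,-.2345,.09,.003,.051,.05,.16))
E
python3 go.py .4585 -.2345 .031 .09
```

```text
position: [0.4608, -0.2305, 0.3977]
(array([ 0.4589, -0.2352,  0.1082]), np.float64(0.028))
(array([0.656 , 0.2329, 0.1649]), np.float64(0.351))
(array([ 0.6775,  0.2172, -0.1531]), np.float64(0.216))
(array([ 0.4579, -0.2332,  0.1085]), np.float64(0.067))
shift [-0.0051 -0.0033  0.2075] roll 0.003 tilt -1.0 j [-0.2   0.3   0.71  1.89 -0.23  1.04  0.7 ]
```

View pics/w7.png

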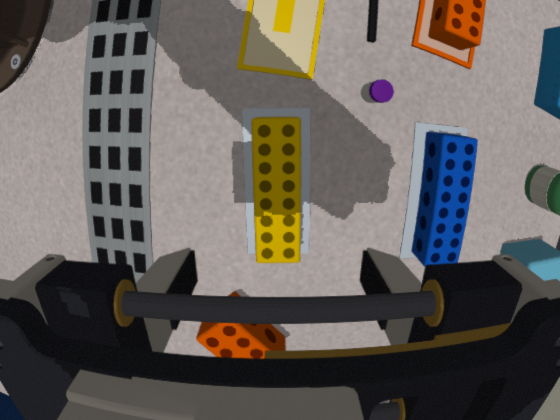

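Yellow is fully visible at (276,190). I'll grip it at its centre.

```bash
python3 -m inch '-0.005 -0.002 0.05 -0.016 0.0918;-0.005 -0.002 0.1 -0.016 0.0918;-0.005 -0.002 0.15 -0.016 0.0918;-0.005 -0.002 0.19 -0.016 0.0918;-0.005 -0.002 0.206 -0.016 0.0918'|egrep 'pos|force'; python3 -m inch '0 0 0 0 0.06;0 0 0 0 0.06;0 0 0 0 0.04;0 0 0 0 0.04;0 0 0 0 0.04' 30|egrep 'pos|wid';python3 -m inch '0 0 0 0 0.04;0 0 0 0 0.04;0 0 0 0 0.04'|egrep 'pos|wid|force';python3 -m inch '0 0 -0.01 0 0.04;0 0 -0.04 0 0.04;0 0 -0.08 0 0.04;0 0 -0.12 0 0.04;0 0 -0.14 0 0.04'|egrep 'pos|force'; python3 go.py .4495 -.008 .17 -.056
```

```text
position: [0.4585, -0.2338, 0.188]
force: [-0.3, -0.1, 0.4]
gripper_force: 0.0
position: [0.4596, -0.2357, 0.1927]
width: 0.617
position: [0.4595, -0.2358, 0.1924]
force: [-0.6, 1.4, 7.5]
width: 0.539
gripper_force: 30.0
position: [0.4592, -0.2364, 0.3351]
force: [0.3, 0.2, -2.0]
gripper_force: 30.0
shift [0.2281 0.0145 0.0059] roll 0.162 tilt -1.0 j [-0.15  0.38  0.69  1.97 -0.31  0.9   0.81]
```

```bash
python3 -m inch '0.228 0.014 0 0.15 0.04;0.228 0.014 0 0.162 0.04;0.228 0.014 0 0.162 0.04;0.228 0.014 0 0.162 0.04;0.228 0.014 0 0.162 0.04' |egrep 'pos|force';python3 go.py .4495 -.008 .045 -.056
```

```text
position: [0.4479, -0.0042, 0.332]
force: [0.8, -0.7, -2.1]
gripper_force: 30.0
shift [-0.0039  0.0019  0.128 ] roll 0.004 tilt -1.0 j [-0.7   0.27  0.73  2.12 -0.24  0.83  0.12]
```

```bash
python3 -m inch '-0.004 0.001 0.03 0 0.04;-0.004 0.001 0.07 0 0.04;-0.004 0.001 0.11 0 0.04;-0.004 0.001 0.128 0 0.04;-0.004 0.001 0.128 0 0.04' |egrep 'pos|force';python3 -m inch '0 0 0.004 0 0.04;0 0 0.008 0 0.04;0 0 0.008 0 0.04'|egrep 'pos|force'; python3 go.py .4495 -.008 .033 -.056
```

```text
position: [0.4485, -0.0117, 0.2022]
force: [-0.3, -0.2, -1.4]
gripper_force: 30.0
position: [0.4499, -0.0115, 0.1964]
force: [-0.2, 0.5, -1.6]
gripper_force: 30.0
shift [ 0.0034 -0.0006  0.0044] roll 0.001 tilt -1.0 j [-0.48  0.51  0.52  2.23 -0.52  0.51  0.39]
```

```bash
python3 -m inch '0.003 0 0.002 0 0.04;0.003 0 0.004 0 0.04;0.003 0 0.004 0 0.04'|egrep 'pos|force'; python3 -m inch '0 0 0.001 0 0.04;0 0 0.001 0 0.0918;0 0 0 0 0.0918;0 0 0 0 0.0918;0 0 0 0 0.0918'|egrep 'pos|wid|force'; python3 -m inch '0 0 0 0 0.0918;0 0 -0.04 0 0.0918;0 0 -0.09 0 0.0918;0 0 -0.14 0 0.0918;0 0 -0.19 0 0.0918'|egrep 'pos|wid';  python3 go.py .662 -.225 .24 .09
```

```text
position: [0.45, -0.0081, 0.1922]
force: [-0.9, 3.5, 4.8]
gripper_force: 30.0
position: [0.4498, -0.0085, 0.1917]
force: [0.9, -0.1, 0.7]
width: 0.845
gripper_force: 0.0
position: [0.4493, -0.0089, 0.3834]
width: 1.0
shift [-0.2039  0.2244 -0.0156] roll -0.146 tilt -1.0 j [-0.78  0.2   0.81  2.05 -0.17  0.96  0.06]
```

```bash
python3 -m inch '-0.204 0.224 0 -0.14 0.0918;-0.204 0.224 0 -0.146 0.0918;-0.204 0.224 0 -0.146 0.0918;-0.204 0.224 0 -0.146 0.0918;-0.204 0.224 0 -0.146 0.0918' |grep pos; python3 go.py .662 -.225 .24 .09
```

```text
position: [0.6195, -0.181, 0.3813]
shift [-0.0477  0.0383 -0.0177] roll 0.002 tilt -1.0 j [-0.26  0.56  0.73  1.59 -0.4   1.15  0.66]
```

```bash
python3 -m inch '-0.046 0.038 0 0 0.0918;-0.046 0.038 0 0 0.0918;-0.046 0.038 0 0 0.0918' |grep pos; python3 - <<'E'
from h import *
im=snap('wrist','w8.png')
print(fit('wrist',im,'blue',.662,-.225,.1,.003,.051,.05,.16,rad=85,smin=120))
E
python3 go.py .662 -.225 .031 .09
```

```text
position: [0.6605, -0.224, 0.3806]
(array([ 0.6631, -0.2263,  0.0808]), np.float64(0.034))
shift [-0.0027  0.0021  0.1909] roll -0.0 tilt -1.0 j [-0.17  0.65  0.72  1.45 -0.44  1.21  0.69]
```

View pics/w8.png

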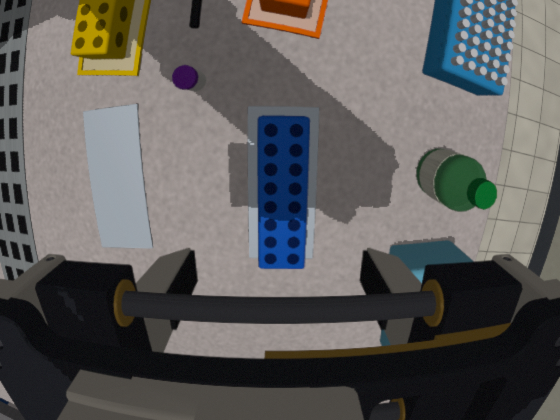

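Blue is centred at (283,190), with the bottle clear to its right.

```bash
python3 -m inch '-0.003 0.003 0.05 0.01 0.0918;-0.003 0.003 0.1 0.01 0.0918;-0.003 0.003 0.15 0.01 0.0918;-0.003 0.003 0.18 0.01 0.0918;-0.003 0.003 0.189 0.01 0.0918'|egrep 'pos|force'; python3 -m inch '0 0 0 0 0.06;0 0 0 0 0.06;0 0 0 0 0.04;0 0 0 0 0.04;0 0 0 0 0.04' 30|egrep 'pos|wid';python3 -m inch '0 0 0 0 0.04;0 0 0 0 0.04;0 0 0 0 0.04'|egrep 'pos|wid|force';python3 -m inch '0 0 -0.01 0 0.04;0 0 -0.04 0 0.04;0 0 -0.08 0 0.04;0 0 -0.13 0 0.04;0 0 -0.18 0 0.04'|egrep 'pos|force'; python3 go.py .46 .2205 .21 .165
```

```text
position: [0.6618, -0.2219, 0.1894]
force: [-0.2, 0.9, 0.3]
gripper_force: 0.0
position: [0.6638, -0.2249, 0.194]
width: 0.613
position: [0.6637, -0.2249, 0.1934]
force: [-1.2, 2.1, 5.9]
width: 0.549
gripper_force: 30.0
position: [0.663, -0.2248, 0.3745]
force: [1.0, -0.5, -1.8]
gripper_force: 30.0
shift [ 0.4602 -0.1665  0.0058] roll -0.085 tilt -1.0 j [-0.16  0.66  0.72  1.44 -0.44  1.21  0.69]
```

```bash
python3 -m inch '0.23 -0.083 0 -0.085 0.04;0.23 -0.083 0 -0.085 0.04;0.23 -0.083 0 -0.085 0.04;0.23 -0.083 0 -0.085 0.04;0.23 -0.083 0 -0.085 0.04' |egrep 'pos';python3 -m inch '0.23 -0.06 0 0 0.04;0.23 -0.06 0 0 0.04;0.23 -0.06 0 0 0.04;0.23 -0.06 0 0 0.04;0.23 -0.06 0 0 0.04' |egrep 'pos';python3 go.py .46 .222 .05 .165;  python3 - <<'E'
from h import *
im=snap('wrist','w9.png')
E
```

```text
position: [0.5607, -0.0003, 0.373]
position: [0.4632, 0.2173, 0.3731]
shift [ 0.005  -0.0023  0.1641] roll 0.003 tilt -1.0 j [-1.11  0.33  0.74  1.93 -0.27  0.98 -0.08]
```

View pics/w9.png

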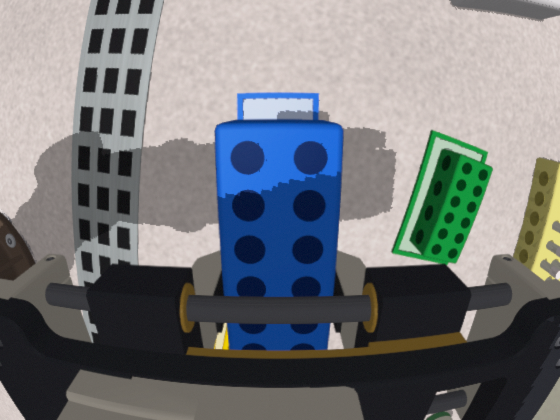

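Blue lines up with its tray at (278,108), and green sits inside its own.

```bash
python3 -m inch '0.002 -0.002 0.04 0 0.04;0.002 -0.002 0.09 0 0.04;0.002 -0.002 0.13 0 0.04;0.002 -0.002 0.16 0 0.04;0.002 -0.002 0.163 0 0.04' |egrep 'pos|force';python3 -m inch '0 0 0.004 0 0.04;0 0 0.01 0 0.04;0 0 0.01 0 0.04'|egrep 'pos|force'; python3 go.py .46 .222 .0345 .165
```

```text
position: [0.4615, 0.2153, 0.2072]
force: [-0.2, 0.1, -1.1]
gripper_force: 30.0
position: [0.4631, 0.2165, 0.2006]
force: [0.0, -0.0, -2.1]
gripper_force: 30.0
shift [ 0.0059 -0.0022  0.0071] roll 0.001 tilt -1.0 j [-0.94  0.58  0.55  2.09 -0.52  0.61  0.14]
```

```bash
python3 -m inch '0.005 -0.003 0.003 0 0.04;0.005 -0.003 0.006 0 0.04;0.005 -0.003 0.008 0 0.04;0.005 -0.003 0.008 0 0.04'|egrep 'pos|force'; python3 -m inch '0 0 0 0 0.0918;0 0 0 0 0.0918;0 0 0 0 0.0918;0 0 0 0 0.0918;0 0 0 0 0.0918'|egrep 'pos|wid|force'; python3 -m inch '0 0 0 0 0.0918;0 0 -0.04 0 0.0918;0 0 -0.09 0 0.0918;0 0 -0.14 0 0.0918;0 0 -0.19 0 0.0918'|egrep 'pos|wid'; python3 -m inch '0.2 -0.2 0 0 0.0918;0.2 -0.2 0 0 0.0918;0.2 -0.2 0 0 0.0918;0.2 -0.2 0 0 0.0918;0.2 -0.2 0 0 0.0918'|egrep pos; python3 -m inch '0.1 0 0 0 0.0918;0.1 0 0 0 0.0918;0.1 0 0 0 0.0918;0.1 0 0 0 0.0918;0.1 0 0 0 0.0918'|egrep pos;python3 - <<'E'
from h import *
im=snap('top','t10.png'); cv2.imwrite('pics/t10c.png',cv2.resize(im[140:290,110:380],None,fx=2.9,fy=2.9,interpolation=cv2.INTER_CUBIC)[:,:,::-1])
im=snap('scene','s10.png'); cv2.imwrite('pics/s10c.png',cv2.resize(im[150:290,230:490],None,fx=3,fy=3,interpolation=cv2.INTER_CUBIC)[:,:,::-1])
E
```

```text
position: [0.4587, 0.2213, 0.1929]
force: [-5.7, 1.1, 17.4]
gripper_force: 30.0
position: [0.459, 0.2207, 0.1917]
force: [-0.8, -0.4, 0.6]
width: 0.926
gripper_force: 0.0
position: [0.4587, 0.2203, 0.3836]
width: 0.998
position: [0.2536, 0.3665, 0.382]
position: [0.2394, 0.4634, 0.3816]
```

View pics/t10c.png

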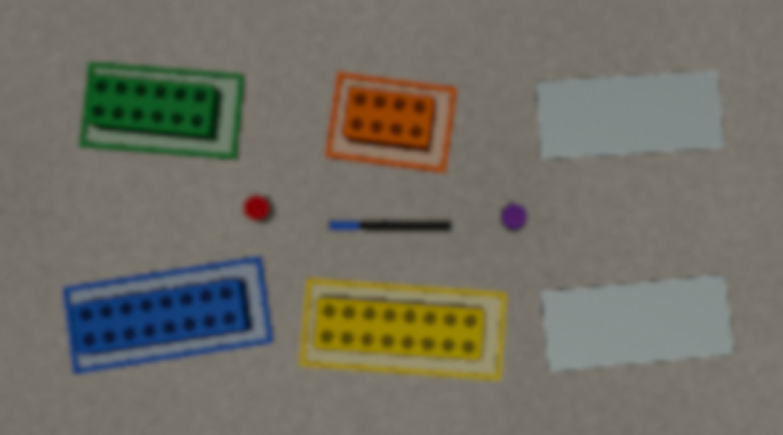

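View pics/s10c.png

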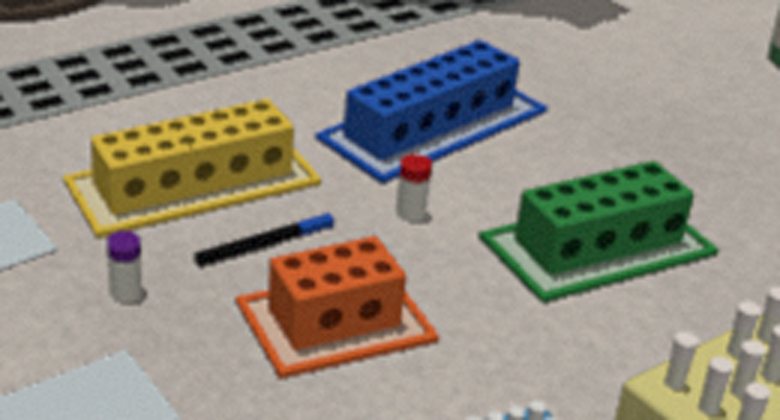

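All four racks are in their trays and both vials are standing. A quick numeric check before handing in.

```bash
cat > chk.py <<'E'
import h
from h import *
T={'yellow':(.4492,-.008,-.056),'blue':(.4597,.2205,.165),'green':(.6613,.235,-.08),'orange':(.6523,.0075,-.118)}
old=h.mask
for cam in('top','scene'):
    im=cv2.imread(f'pics/{cam}10.png')[:,:,::-1].copy()
    k=np.ones((7,7),np.uint8)
    h.mask=lambda im,col,ctr,rad,s,v: cv2.morphologyEx(cv2.morphologyEx(old(im,col,ctr,rad,s,v),cv2.MORPH_CLOSE,np.ones((3,3))) if 0 else cv2.morphologyEx(old(im,col,ctr,rad,s,v),cv2.MORPH_CLOSE,np.ones((4,4),np.uint8)),cv2.MORPH_OPEN,k)
    for c,(x,y,a) in T.items():
        p,e=fit(cam,im,c,x,y,a,.003,.051,.05,SZ[c],smin=130); d=p[:2]-[x,y]
        print(cam,c,'err mm',(1e3*np.array([d@[np.cos(a),np.sin(a)],d@[-np.sin(a),np.cos(a)]])).round(1),'dyaw',round(p[2]-a,3),e)
E
python3 chk.py
```

```text
[ WARN:0@0.669] global loadsave.cpp:275 findDecoder imread_('pics/top10.png'): can't open/read file: check file path/integrity
Traceback (most recent call last):
  File "chk.py", line 6, in <module>
    im=cv2.imread(f'pics/{cam}10.png')[:,:,::-1].copy()
       ~~~~~~~~~~~~~~~~~~~~~~~~~~~~~~~^^^^^^^^^^
TypeError: 'NoneType' object is not subscriptable
```

```bash
cp pics/t10.png pics/top10.png; cp pics/s10.png pics/scene10.png; python3 chk.py
```

```text
top yellow err mm [-3.6  6.1] dyaw 0.007 0.054
top blue err mm [-6.1  0.4] dyaw -0.026 0.083
top green err mm [-3.4  3.1] dyaw -0.093 0.223
top orange err mm [3.4 5.6] dyaw 0.048 0.183
scene yellow err mm [17.8  0.6] dyaw 0.067 0.14
scene blue err mm [  7.8 -12. ] dyaw 0.019 0.084
scene green err mm [-4.6  6.1] dyaw 0.205 0.286
scene orange err mm [5.4 0.5] dyaw -0.159 0.097
```

The fits with the better match put every rack within about 6 mm. The looser ones pick up rim pixels. The pictures show every rim clear of its rack, and a rack flat inside the rim can be at most 12 mm off centre.

```bash
python3 -c "
from cell import arm
print(arm.observe()['clock'],arm.sign_off())"
```

```text
the job is handed in; nothing more can be done
28.7 None
```

I handed the job in at 28.7 s: all four racks are in the trays of their own colour and both vials are standing by the last pictures, but the hand-in returned no verdict.

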